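# Hang up the flask thermometer

## Task

The run in the three-necked flask is over: draw the dial thermometer straight out of the flask's slanting side neck without straining the glass, and hang it by its collar in a free notch of the steel rack, well back in the notch, stem plumb and the dial on top. Leave the flask with its stand, the two glass thermometers in the rack and everything else on the bench unpushed.

Things in the scene. Friction and masses are not known exactly. Their poses are not given: they have to be found in the camera images.
- thermometer: Steel dial thermometer, about 110 g, round about its axis. Origin on the axis at the collar's underside; z from stem to dial. Stem 8 mm diameter, z -95 to 0 mm; collar 20 mm across, z 0 to 10; neck 12 mm, z 10 to 24; dial case 45 mm diameter, z 24 to 40, gripped across its rim. It starts loose in the flask's slanting neck, collar on the mouth, 30 degrees (within 4) from vertical.
- dial (a point): Centre of the dial case, on the axis, 32 mm above the collar's underside. Free room for fingers on both sides across the slant (along the flask's y).
- stem_tip (a point): Lower end of the stem, on the axis, 95 mm below the collar's underside.
- neck: Slanting side neck of the flask with a white screw-cap adapter, fixed. Origin at the centre of the mouth; z points out and up along the bore, 30 degrees from vertical, leaning about towards the robot. Bore 11 mm diameter, 45 mm long, open into the hollow bulb; adapter 28 mm outside diameter. No catch or thread: the stem slides freely.
- flask: Fixed assembly: three-necked glass flask (bulb 84 mm diameter, centre 100 mm above the bench) in a white heating mantle (138 mm diameter, 95 mm high), clamped to a retort stand. Origin on the bench under the bulb, z up; the thermometer's neck leans to -x, about towards the robot; a stoppered neck leans to +x, 193 mm high, 54 mm out.
- stopper_top (a point): Top of the stopper in the flask's upright neck (neck 32 mm diameter), 206 mm above the bench.
- rod_foot (a point): Foot of the retort stand's rod, 10 mm diameter, 412 mm high, at the flask's (60, 105) mm. At 164 mm height a clamp reaches from it to the upright neck.
- rack: Fixed steel rack. Origin under the centre of its base (130 x 320 x 10 mm), z up; -x is its open front, about towards the robot. Shelf 6 mm thick, top 140 mm above the bench, x -50 (front edge) to 50 mm; back panel under its rear edge. Four notches 13 mm wide with rounded mouths run along x from the front edge to a closed end at x = -5.5 mm, at y = -108, -36, 36 and 108 mm.
- notch0 (a point): Seat of the notch at rack y = -108 mm, free at the start, on the shelf's top face 38 mm behind the front edge; a stem fully home stands here within 3 mm. Axes as the rack's.
- notch2 (a point): Seat of the notch at rack y = 36 mm, free at the start; otherwise as notch0. The notches 72 mm to either side of it are taken.
- bung_a: Glass thermometer 7 mm diameter through a black rubber bung (25 mm diameter, 22 mm high), hanging loose in the rack's notch at y = -36 mm. Origin at the bung's underside, z up; the glass ends 40 mm above it and 90 mm below. Leave alone.
- bung_b: Like bung_a, hanging in the notch at rack y = 108 mm; its glass ends 32 mm above the bung's underside. Leave alone.
- petri: Closed petri dish 92 mm diameter, 16 mm high, loose on the bench. Origin at the centre of its underside. Leave alone.
- beaker: Empty clear plastic beaker 86 mm diameter, 115 mm high, loose on the bench. Origin at the centre of its underside. Leave alone.
- conical: Conical glass flask with a rubber stopper, 84 mm diameter, 126 mm high, loose on the bench. Origin at the centre of its underside. Leave alone.
- jar: White powder jar 90 mm diameter, 148 mm high, loose on the bench. Origin at the centre of its underside. Leave alone.
Things that resemble listed ones, but are neither listed nor needed, are in the scene too. Several things have the shape of the thermometer; the one meant has the colours described above.

How it is judged:
By the outcome, as a careful person would: the job done as asked, in the order asked, and still so for the second after the job is handed in, with the robot touching nothing.
It also fails if it takes over 48 s, if anything falls off the work surface, if the arm or the gripper's body presses on something with over 40 N, if the wrist force passes 120 N, or if a joint passes its speed limit or range.

## Robot

A 6-joint arm with a two-finger parallel gripper is mounted at the origin on the work surface. World frame = base frame: x ahead of the robot, y to its left, z up, the work surface at z = 0. Lengths are in m, angles in rad, forces in N, time in s.
With the tool pointing down it reaches from about 0.325 to 0.85 m from the base axis. Payload 15.5 kg.
Tool frame: the origin (TCP) lies on the centre line of the jaws, within the pads' length; the fingertips stand 14 mm ahead of it and the grasp point (between the pads) lies 5 mm behind it; z points along the fingers, y is the line along which they close (so a half turn about z gives the same grasp; the last joint's range is limited). The gripper opens to 91 mm and grips with 3 to 60 N. Pads are 32 mm wide; open, the fingers measure 118 mm over their backs; the gripper's body (76 mm by 178 mm) begins 60 mm behind the grasp point.
Start: joints at [-0.096, 0.494, 1.345, -0, 1.302, -0.096], TCP at [0.625, 0, 0.192] pointing down, gripper open.
Joint ranges: [-2.91, 2.91], [-0.82, 2.16], [0.22, 2.67], [-1.22, 4.37], [0.12, 2.79], [-3.08, 3.08]. Speed limits (rad/s): [1.89, 1.89, 2.57, 3.01, 3.01, 3.01].

## Interface

Orientations are given as a unit quaternion [x, y, z, w].
In Python, from bench import telemetry, viewer, manip gives the robot as it stands.
- The arm moves only by the shell command python3 -m creep 'ROWS' [OPENING] [FORCE]. ROWS is JSON, a list of rows, each an object of numbers: "x", "y", "z": the shift along the tool's x, y, z in cm; "wx", "wy", "wz": the turn, a rotation vector about the tool's x, y, z in rad. A call has 1 to 12 rows; each row shifts and turns the commanded pose from where the row before left it, along the tool's axes as they then stand; what a row does not reach is not made up. A row lasts 1/8 s, in which the tool goes at most 62.5 mm and 10.7 degrees, less where a joint would pass 70% of its speed; a pose out of reach is approached as far as the arm can. A call with a gripper value outside its range is refused whole. OPENING is the opening, from -1 (shut) to 1 (fully open), set as the call begins (- or left out, the last holds). The fingers move at their own pace and stop on an object; FORCE is the grip in N (left out, the last holds). Time passes only in rows, so rows that do not move let the fingers close. It gives the time, the measured TCP pose, the force, the opening and the grip force at its end, in the units of the state.
- telemetry.observe(): the state, without advancing time (a new reading comes with each control period).
- viewer.grab_frame(name): name is "scene" or "side" or "wrist"; returns a dict with "pixels" (420x560x3 uint8, blue, green, red), "vertical_fov" (degrees; the focal length in pixels is half the picture's height over the tangent of half this angle, whatever the lens; pixels are square), "cx", "cy" (the principal point, pixels), "camera_from_world" (4x4, takes a point from world to camera coordinates). Camera axes: x right, y down, z forward; pixel columns grow to the right and rows downward; lengths in m; the calibration is good to about 2 mm. A picture is of the moment at which its call begins. There is no depth.
- manip.close_job(): hands the job in; it is judged then, once.
Trained networks look in a picture, given as the dict that the camera call returned (one of the last four; its "shot" number tells which), for a name from the list of things; names that differ only in an ending like _2 or _b are one class to them, and where a whole thing is asked for, a point or a joint stands for the part that bears it (a point fixed in the world has none). Each returns a list of dicts, best first, with "confidence" (0 to 1); they miss things now and then, are a little off and sometimes report something else, mostly with a low value. They report only what shows in the picture. A call takes as long as a camera call. They do not tell look-alikes from the thing itself.
- viewer.trace(thing, picture): "region" (420x560 bool, what is visible of it) and "position" ([column, row] in pixels, amid what is visible of it).
The state is a dict: "t": time; "joints": joint angles; "joint_vel": joint speeds; "effort": joint torques, N m; "tcp_pos": TCP position; "tool_rot": TCP orientation; "contact_force": force on the tool from outside, world axes, zero at the start; "moment": the same for the moment, N m; "opening": opening from 0.0 (shut) to 1.0 (fully open); "finger_force": force on a finger pad.
Only numpy, scipy, OpenCV 4.12 (cv2) and the standard library are available. Lean on these libraries where they do the work, as an engineer would, in place of code of your own. Each camera call takes 0.05 s, during which the arm holds its last target. There are 200 camera calls.

## Working session

There is one attempt and no reset: what is moved stays moved. The work goes in short steps, Python scripts to look and compute and a shell command to move; the robot and the scene stay as the last step left them, time stands still between calls to the robot, and variables do not carry over. Pictures are saved under pics/ and viewed, at most 10 in all, crops included, and the job is handed in when it is done.

```bash
mkdir -p pics; ls; cat > h.py <<'E'
import numpy as np, cv2
from bench import telemetry, viewer, manip
def K(p):
    f=210/np.tan(np.radians(p["vertical_fov"])/2); return f,p["cx"],p["cy"]
def proj(p,X):
    f,cx,cy=K(p); X=np.atleast_2d(X); c=(np.c_[X,np.ones(len(X))]@np.array(p["camera_from_world"]).T)[:,:3]
    return np.c_[f*c[:,0]/c[:,2]+cx, f*c[:,1]/c[:,2]+cy]
def ray(p,uv):
    f,cx,cy=K(p); T=np.array(p["camera_from_world"]); R=T[:3,:3]
    d=R.T@np.array([(uv[0]-cx)/f,(uv[1]-cy)/f,1]); return -R.T@T[:3,3], d/np.linalg.norm(d)
def atz(p,uv,z):
    o,d=ray(p,uv); return o+d*(z-o[2])/d[2]
def tri(rs):
    A=0;b=0
    for o,d in rs:
        M=np.eye(3)-np.outer(d,d); A=A+M; b=b+M@o
    X=np.linalg.solve(A,b); return X,[np.linalg.norm((np.eye(3)-np.outer(d,d))@(X-o)) for o,d in rs]
E
python3 - <<'E'
from h import *
P={}
for n in("scene","side","wrist"):
    p=P[n]=viewer.grab_frame(n); cv2.imwrite(f"pics/{n}0.png",p["pixels"]); o,d=ray(p,(280,210)); print(n,o.round(3),d.round(2),p["vertical_fov"])
for t in("thermometer","dial","stem_tip","neck","flask","stopper_top","rod_foot","rack","notch0","bung_a","petri","beaker","conical","jar"):
    for n in("scene","side"):
        for r in viewer.trace(t,P[n])[:4]: print(t,n,np.round(r["position"]),round(r["confidence"],2),int(r["region"].sum()))
s=np.hstack([P["scene"]["pixels"],P["side"]["pixels"]]); 
E
```

```text
pics
scene [1.453 0.056 1.047] [-0.72 -0.05 -0.7 ] 48.380232832967536
side [ 0.311 -1.08   0.983] [ 0.14  0.78 -0.61] 48.78866811484302
wrist [0.627 0.077 0.384] [-0.01 -0.27 -0.96] 61.96684746098986
thermometer scene [191. 179.] 0.69 167
thermometer scene [192. 205.] 0.63 202
thermometer scene [111. 287.] 0.61 344
thermometer scene [220. 216.] 0.44 161
thermometer side [401. 345.] 0.82 350
thermometer side [270. 288.] 0.68 267
thermometer side [337. 249.] 0.66 195
thermometer side [325. 234.] 0.62 250
dial scene [108. 287.] 0.58 261
dial scene [192. 175.] 0.56 196
dial scene [195. 205.] 0.5 191
dial scene [217. 216.] 0.44 172
dial side [271. 292.] 0.76 269
dial side [202. 334.] 0.71 405
dial side [325. 232.] 0.62 274
dial side [403. 349.] 0.6 365
stem_tip scene [106. 290.] 0.76 284
stem_tip scene [193. 176.] 0.62 222
stem_tip scene [216. 216.] 0.54 103
stem_tip scene [194. 201.] 0.45 214
stem_tip side [196. 337.] 0.92 339
stem_tip side [400. 350.] 0.67 337
stem_tip side [328. 234.] 0.59 254
stem_tip side [312. 193.] 0.19 2700
neck scene [198. 217.] 0.51 81
neck side [335. 251.] 0.55 159
flask scene [214. 266.] 0.96 4886
flask side [348. 264.] 0.71 3594
stopper_top scene [212. 264.] 0.74 4805
stopper_top side [348. 266.] 0.84 3615
rod_foot scene [212. 266.] 0.61 4585
rack scene [368. 266.] 0.66 7792
rack scene [276. 302.] 0.22 1459
rack side [311. 194.] 0.9 2605
rack side [326. 237.] 0.45 228
notch0 scene [372. 267.] 0.58 8009
notch0 scene [198. 206.] 0.57 203
notch0 side [312. 193.] 0.8 2533
notch0 side [326. 232.] 0.72 261
notch0 side [366. 213.] 0.66 798
bung_a side [328. 234.] 0.59 285
petri scene [298. 225.] 0.78 263
petri scene [215. 266.] 0.62 4823
petri side [258. 238.] 0.9 493
beaker scene [274. 302.] 0.72 1459
beaker side [364. 212.] 0.91 762
conical scene [107. 240.] 0.79 765
conical side [343. 374.] 0.87 1293
jar scene [469. 258.] 0.82 2002
jar side [255. 241.] 0.74 472
jar side [280. 134.] 0.58 654
```

View pics/scene0.png

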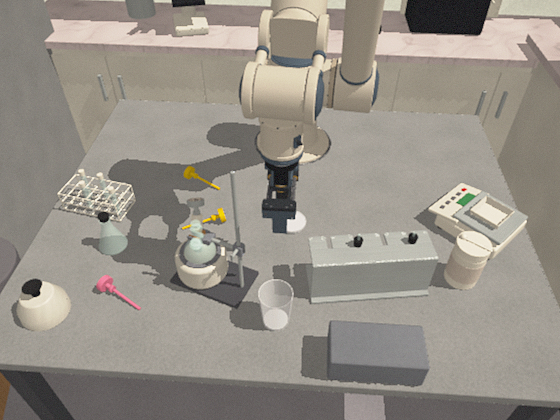

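View pics/side0.png

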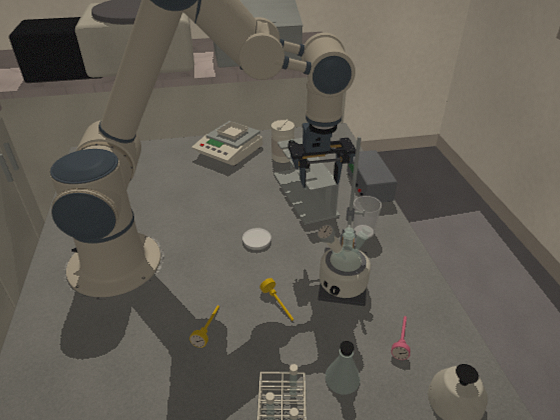

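The scene view shows the flask at about (203,250) with the wanted dial at (194,203), and the rack at (370,265). In the side view the dial is at (326,233) and the rack's shelf is around (310,190). The yellow and pink ones are look-alikes lying on the bench.

```bash
python3 - <<'E'
from h import *
a=viewer.grab_frame("scene");b=viewer.grab_frame("side")
def T(u,v): X,e=tri([ray(a,u),ray(b,v)]); return X.round(4),np.round(e,4)
print("dial",T((193.5,203),(325.5,233)))
print("rodtop",T((234,173),(358,138)))
print("stopper approx",T((197,227),(349,231)))
A=cv2.resize(a["pixels"][150:310,160:270],None,fx=3.5,fy=3.5,interpolation=2)
B=cv2.resize(a["pixels"][220:310,295:445],None,fx=2.7,fy=2.7,interpolation=2)
C=cv2.resize(b["pixels"][210:310,300:390],None,fx=3,fy=3,interpolation=2)
D=cv2.resize(b["pixels"][145:250,260:400],None,fx=2.8,fy=2.8,interpolation=2)
M=np.zeros((600,800,3),np.uint8)
for im,(y,x) in((A,(0,0)),(B,(0,390)),(D,(250,390))): 
    h,w=im.shape[:2];M[y:y+h,x:x+w]=im[:600-y,:800-x]
cv2.imwrite("pics/m1.png",M)
E
```

```text
dial (array([ 0.5861, -0.2283,  0.2158]), array([0.0019, 0.0019]))
rodtop (array([ 0.6911, -0.097 ,  0.4079]), array([0.0016, 0.0016]))
stopper approx (array([ 0.6544, -0.2087,  0.1968]), array([0.0002, 0.0002]))
```

View pics/m1.png

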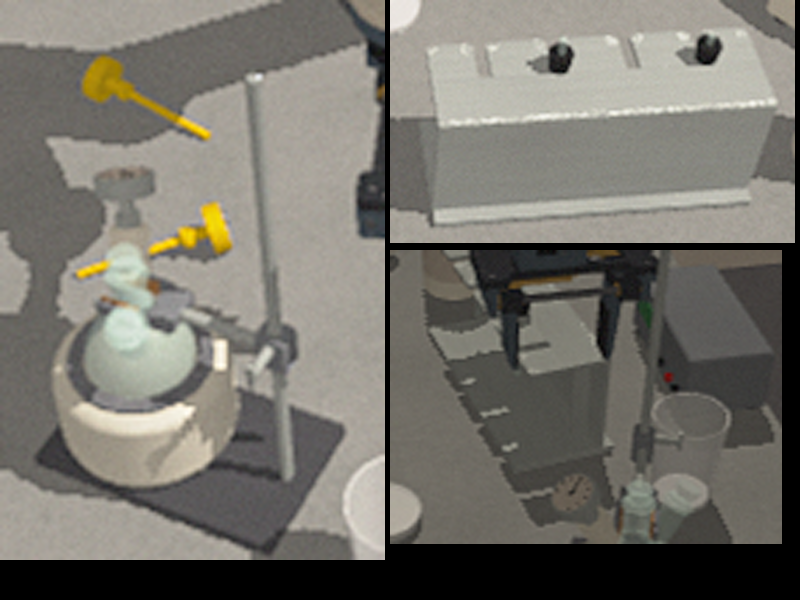

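Seen in the crops: the rod top is at scene (234,173) and the grey dial at (194,203) with its adapter below. In the shelf top, left to right, the free notch0 comes first, then bung_a, free notch2 and bung_b.

```bash
cat >> h.py <<'E'
from scipy.spatial.transform import Rotation as R
def plan(R1,p1,cmd=None):
    s=telemetry.observe(); R0=R.from_quat(s["tool_rot"]); p0=np.array(s["tcp_pos"])
    rv=(R0.inv()*R1).as_rotvec(); print("rotvec(tool)",rv.round(3),"|",np.linalg.norm(rv).round(3),"then shift cm (new axes)",(R1.inv().apply(p1-p0)*100).round(2)," / shift in old axes",(R0.inv().apply(p1-p0)*100).round(2))
def frame(z,xhint):
    z=z/np.linalg.norm(z); y=np.cross(z,xhint); y/=np.linalg.norm(y); return R.from_matrix(np.c_[np.cross(y,z),y,z])
E
python3 - <<'E'
from h import *
s=telemetry.observe();print(s["tcp_pos"],R.from_quat(s["tool_rot"]).as_matrix().round(2).tolist(),s["contact_force"])
w=viewer.grab_frame("wrist");Rt=R.from_quat(s["tool_rot"]);o,d=ray(w,(280,210));print("cam in tool",Rt.inv().apply(o-s["tcp_pos"]).round(3),Rt.inv().apply(d).round(2))
a=viewer.grab_frame("scene")
c={k:atz(a,v,.14) for k,v in dict(FL=(309.8,237.4),FR=(427.6,231.9),RL=(313.9,265.9),RR=(438,258.1)).items()}
for k in c: print(k,c[k].round(3))
for n,z in(("petri",.008),("beaker",.05),("conical",.05),("jar",.07)): print(n,atz(a,viewer.trace(n,a)[0]["position"],z).round(3))
E
```

```text
[6.25018189e-01 2.29606662e-05 1.92241252e-01] [[0.0, 1.0, 0.0], [1.0, -0.0, 0.0], [0.0, 0.0, -1.0]] [0.57493933 0.17645066 0.20454757]
cam in tool [ 0.077  0.002 -0.192] [-0.27 -0.01  0.96]
FL [0.617 0.076 0.14 ]
FR [0.574 0.389 0.14 ]
RL [0.712 0.089 0.14 ]
RR [0.664 0.401 0.14 ]
petri [0.434 0.04  0.008]
beaker [0.576 0.508 0.05 ]
conical [ 0.763 -0.007  0.05 ]
jar [0.595 0.508 0.07 ]
```

```bash
python3 -m creep '[{"y":-4,"z":-3},{"y":-4,"z":-3},{}]' 1 && python3 - <<'E'
from h import *
y=np.radians(13);z=np.array([.5*np.cos(y),.5*np.sin(y),-.866]); R1=frame(z,[-np.cos(y),-np.sin(y),0])
plan(R1,np.array([.586,-.228,.216])-z*.1)
print(R1.as_matrix().round(2).tolist())
E
```

```text
validation failed for argument at $[0]...
```

```bash
python3 -m creep '[{"x":0,"y":-4,"z":-3,"wx":0,"wy":0,"wz":0}]'; python3 -m creep --help | head -20
```

```text
t: 2.08
tcp_pos: [0.5849, -0.0001, 0.2204]
tool_rot: [0.707, 0.707, -0.001, -0.001]
contact_force: [0.3, -0.7, 1.8]
opening: 1.0
finger_force: 0.0invalid input: not JSON, or not a number
```

```bash
python3 -m creep '[{"x":0,"y":-4,"z":-4,"wx":0,"wy":0,"wz":0},{"x":0,"y":0,"z":0,"wx":0,"wy":0,"wz":0}]' && python3 - <<'E'
from h import *
y=np.radians(13);z=np.array([.5*np.cos(y),.5*np.sin(y),-.866]); R1=frame(z,[-np.cos(y),-np.sin(y),0])
plan(R1,np.array([.586,-.228,.216])-z*.1)
print(R1.as_matrix().round(2).tolist())
E
```

```text
t: 2.33
tcp_pos: [0.5444, -0.0, 0.2654]
tool_rot: [0.707, 0.707, 0.001, 0.002]
contact_force: [0.8, 0.4, -0.4]
opening: 1.0
finger_force: 0.0
rotvec(tool) [-0.467 -0.369 -1.752] | 1.85 then shift cm (new axes) [  3.4  -23.15  -6.26]  / shift in old axes [-23.93  -0.69  -3.72]
[[-0.84, -0.22, 0.49], [-0.19, 0.97, 0.11], [-0.5, -0.0, -0.87]]
```

```bash
python3 -m creep '[{"x":0,"y":0,"z":0,"wx":-0.0425,"wy":-0.0335,"wz":-0.159},{"x":0,"y":0,"z":0,"wx":-0.0425,"wy":-0.0335,"wz":-0.159},{"x":0,"y":0,"z":0,"wx":-0.0425,"wy":-0.0335,"wz":-0.159},{"x":0,"y":0,"z":0,"wx":-0.0425,"wy":-0.0335,"wz":-0.159},{"x":0,"y":0,"z":0,"wx":-0.0425,"wy":-0.0335,"wz":-0.159},{"x":0,"y":0,"z":0,"wx":-0.0425,"wy":-0.0335,"wz":-0.159},{"x":0,"y":0,"z":0,"wx":-0.0425,"wy":-0.0335,"wz":-0.159},{"x":0,"y":0,"z":0,"wx":-0.0425,"wy":-0.0335,"wz":-0.159},{"x":0,"y":0,"z":0,"wx":-0.0425,"wy":-0.0335,"wz":-0.159},{"x":0,"y":0,"z":0,"wx":-0.0425,"wy":-0.0335,"wz":-0.159},{"x":0,"y":0,"z":0,"wx":-0.0425,"wy":-0.0335,"wz":-0.159},{"x":0,"y":0,"z":0,"wx":0,"wy":0,"wz":0}]' && python3 -m creep '[{"x":0.7,"y":-4.6,"z":-1.2,"wx":0,"wy":0,"wz":0},{"x":0.7,"y":-4.6,"z":-1.2,"wx":0,"wy":0,"wz":0},{"x":0.7,"y":-4.6,"z":-1.2,"wx":0,"wy":0,"wz":0},{"x":0.7,"y":-4.6,"z":-1.2,"wx":0,"wy":0,"wz":0},{"x":0.6,"y":-4.6,"z":-1.4,"wx":0,"wy":0,"wz":0},{"x":0,"y":0,"z":0,"wx":0,"wy":0,"wz":0},{"x":0,"y":0,"z":0,"wx":0,"wy":0,"wz":0}]'
python3 - <<'E'
from h import *
y=np.radians(13);z=np.array([.5*np.cos(y),.5*np.sin(y),-.866]); R1=frame(z,[-np.cos(y),-np.sin(y),0])
plan(R1,np.array([.586,-.228,.216])-z*.1)
w=viewer.grab_frame("wrist"); a=viewer.grab_frame("scene");b=viewer.grab_frame("side")
u=-z; X=np.array([.586,-.228,.216])
im=w["pixels"].copy()
for n in("dial","neck","flask"):
  for q,p in(("w",w),("sc",a),("si",b)):
    for r in viewer.trace(n,p)[:4]: print(n,q,np.round(r["position"],1),round(r["confidence"],2),r["region"].sum())
print("pred dial",proj(w,X),"face",proj(w,X+u*.008))
cv2.imwrite("pics/w1.png",im)
B=cv2.resize(b["pixels"][180:300,280:400],None,fx=5,fy=5,interpolation=2)
A=cv2.resize(a["pixels"][170:290,160:200],None,fx=5,fy=5,interpolation=2)
cv2.imwrite("pics/s1.png",np.hstack([B,A]))
E
```

```text
t: 3.82
tcp_pos: [0.5447, -0.0006, 0.2613]
tool_rot: [-0.093, 0.963, 0.03, 0.251]
contact_force: [0.8, 0.1, 0.5]
opening: 1.0
finger_force: 0.0
t: 4.7
tcp_pos: [0.5311, -0.2373, 0.2961]
tool_rot: [-0.092, 0.963, 0.031, 0.251]
contact_force: [0.5, 0.9, 0.3]
opening: 0.997
finger_force: 0.0
rotvec(tool) [-0.004 -0.012 -0.036] | 0.038 then shift cm (new axes) [-0.81 -0.33 -0.28]  / shift in old axes [-0.82 -0.3  -0.29]
dial w [281.9 216.4] 0.97 2203
dial w [104.6 168.1] 0.95 929
dial w [510.4 203.2] 0.38 11418
dial sc [107.9 288.1] 0.76 302
dial sc [215.9 216.3] 0.73 109
dial sc [191.4 175.4] 0.58 224
dial sc [210.8 265.5] 0.42 4875
dial si [204.  333.8] 0.93 369
dial si [324.9 233.5] 0.82 264
dial si [271.7 290.6] 0.82 238
dial si [398.1 347.8] 0.73 359
neck w [278.  183.7] 0.51 163
neck sc [197.9 218.1] 0.39 43
neck si [335.2 251.2] 0.66 154
neck si [326.  233.3] 0.31 263
flask w [296.7 161.3] 0.59 15587
flask sc [211.1 266.1] 0.67 4675
flask si [350.6 264.8] 0.65 3639
pred dial [[278.76478152 216.78411966]] face [[278.64647451 219.37217614]]
```

View pics/w1.png

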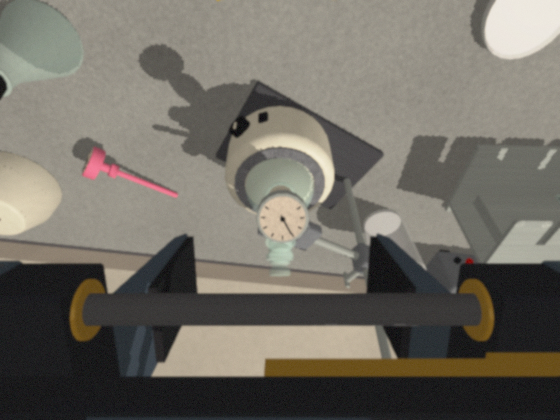

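View pics/s1.png

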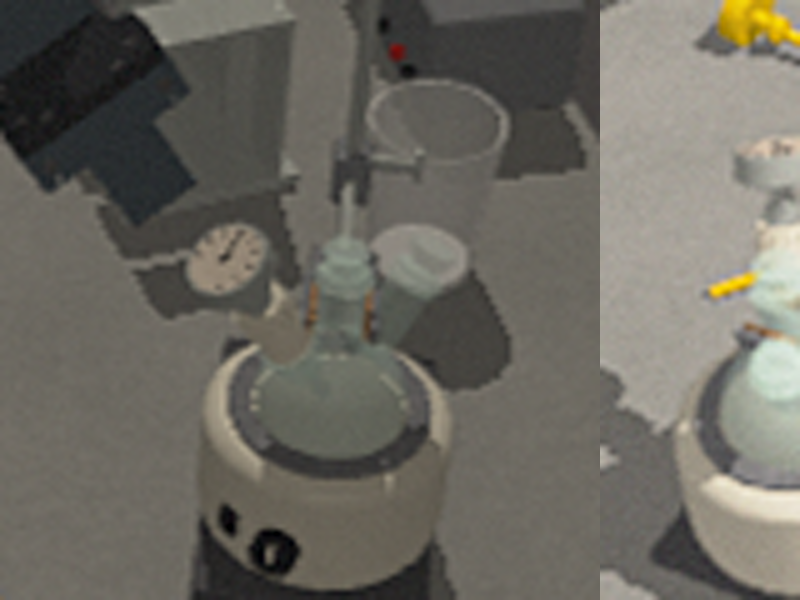

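The wrist view shows the dial face centred at (282.5,216), with the clamp and stopper beyond it and base-plate corners near (258,82) and (383,152). The side crop puts the face at (325.8,231.6) and the scene crop at (193.8,202.6).

```bash
python3 - <<'E'
from h import *
w=viewer.grab_frame("wrist"); a=viewer.grab_frame("scene");b=viewer.grab_frame("side")
rw,ra,rb=ray(w,(282.5,216)),ray(a,(194,202.6)),ray(b,(325.8,231.6))
for rs in([rw,rb],[rw,ra],[rw,ra,rb]): X,e=tri(rs);print("face",X.round(4),np.round(e,4))
p,q=atz(w,(258,82),.01),atz(w,(383,152),.01); d=q-p; print("plate",p.round(3),q.round(3),np.degrees(np.arctan2(-d[0],d[1])))
print("stopper top w/side", tri([ray(b,(280+343/5,180+243/5)),ray(a,(196,226.5))]))
F=X; 
# fit yaw by collar/adapter: project candidates
for yaw in (8,12,16):
  for tl in(27,30,33):
    y=np.radians(yaw);t=np.radians(tl);u=np.array([-np.sin(t)*np.cos(y),-np.sin(t)*np.sin(y),np.cos(t)]);m=F-.04*u
    print(yaw,tl,"mouth",m.round(4),"w",proj(w,m).round(0),"side",proj(b,m).round(1),"sideadapter(-12)",proj(b,m-.012*u).round(1),"sc",proj(a,m).round(1), "origin",(m+[.0,0,0]).round(3))
E
```

```text
face [ 0.5856 -0.2246  0.2176] [0.0013 0.0013]
face [ 0.5862 -0.2265  0.2158] [0.0016 0.0016]
face [ 0.5863 -0.2258  0.2173] [0.0016 0.0024 0.0021]
plate [ 0.567 -0.257  0.01 ] [ 0.635 -0.064  0.01 ] -19.640133679963554
stopper top w/side (array([ 0.65513673, -0.20840292,  0.20233001]), [np.float64(0.002971988342683445), np.float64(0.0029719883426835743)])
8 27 mouth [ 0.6043 -0.2232  0.1816] w [[280. 204.]] side [[331.6 241.4]] sideadapter(-12) [[333.2 244. ]] sc [[196.1 216.9]] origin [ 0.604 -0.223  0.182]
8 30 mouth [ 0.6061 -0.223   0.1826] w [[280. 206.]] side [[332.3 241. ]] sideadapter(-12) [[334.1 243.5]] sc [[196.  217.1]] origin [ 0.606 -0.223  0.183]
8 33 mouth [ 0.6079 -0.2227  0.1837] w [[280. 208.]] side [[332.9 240.5]] sideadapter(-12) [[335.  242.9]] sc [[195.9 217.3]] origin [ 0.608 -0.223  0.184]
12 27 mouth [ 0.6041 -0.222   0.1816] w [[281. 204.]] side [[331.4 241.1]] sideadapter(-12) [[332.9 243.6]] sc [[196.6 216.8]] origin [ 0.604 -0.222  0.182]
12 30 mouth [ 0.6059 -0.2216  0.1826] w [[281. 206.]] side [[332.  240.6]] sideadapter(-12) [[333.8 243. ]] sc [[196.5 217.1]] origin [ 0.606 -0.222  0.183]
12 33 mouth [ 0.6076 -0.2212  0.1837] w [[281. 208.]] side [[332.7 240.1]] sideadapter(-12) [[334.6 242.4]] sc [[196.5 217.2]] origin [ 0.608 -0.221  0.184]
16 27 mouth [ 0.6038 -0.2207  0.1816] w [[283. 204.]] side [[331.1 240.8]] sideadapter(-12) [[332.6 243.2]] sc [[197.1 216.8]] origin [ 0.604 -0.221  0.182]
16 30 mouth [ 0.6055 -0.2202  0.1826] w [[283. 206.]] side [[331.8 240.3]] sideadapter(-12) [[333.5 242.6]] sc [[197.1 217. ]] origin [ 0.606 -0.22   0.183]
16 33 mouth [ 0.6073 -0.2197  0.1837] w [[283. 208.]] side [[332.4 239.8]] sideadapter(-12) [[334.2 241.9]] sc [[197.1 217.2]] origin [ 0.607 -0.22   0.184]
```

```bash
python3 - <<'E'
from h import *
y=np.radians(12);z=np.array([.5*np.cos(y),.5*np.sin(y),-.866]); R1=frame(z,[-np.cos(y),-np.sin(y),0])
plan(R1,np.array([.590,-.225,.2104])+z*.005)
E
```

```text
rotvec(tool) [ 0.004 -0.011 -0.016] | 0.02 then shift cm (new axes) [-0.89  0.   10.99]  / shift in old axes [-1.01 -0.02 10.98]
```

```bash
python3 -m creep '[{"x":-0.9,"y":0,"z":0,"wx":0.004,"wy":-0.011,"wz":-0.016},{"x":0,"y":0,"z":2.5,"wx":0,"wy":0,"wz":0},{"x":0,"y":0,"z":2.5,"wx":0,"wy":0,"wz":0},{"x":0,"y":0,"z":0,"wx":0,"wy":0,"wz":0},{"x":0,"y":0,"z":0,"wx":0,"wy":0,"wz":0}]' && python3 - <<'E'
from h import *
y=np.radians(12);z=np.array([.5*np.cos(y),.5*np.sin(y),-.866]); R1=frame(z,[-np.cos(y),-np.sin(y),0])
w=viewer.grab_frame("wrist");a=viewer.grab_frame("scene");b=viewer.grab_frame("side")
s=telemetry.observe();Rt=R.from_quat(s["tool_rot"])
r=viewer.trace("dial",w)
for q in r[:3]: print(q["position"],q["confidence"],cv2.minAreaRect(np.argwhere(q["region"])[:,::-1].astype(np.float32)) )
print("pred face",proj(w,[.5863,-.2258,.2173]))
# tool-frame y of the face along the wrist ray
for t in(.0,): 
  rr=ray(w,r[0]["position"]); X,e=tri([rr,ray(b,(325.8,231.6))]);print("face tri",X,e,"in tool",Rt.inv().apply(X-s["tcp_pos"]))
plan(R1,np.array([.590,-.225,.2104])+z*.005)
cv2.imwrite("pics/w2.png",w["pixels"])
E
```

```text
t: 6.08
tcp_pos: [0.5635, -0.231, 0.2587]
tool_rot: [-0.101, 0.96, 0.027, 0.258]
contact_force: [-0.3, 0.4, -0.5]
opening: 1.001
finger_force: 0.0
[283.4, 221.0] 0.87 ((283.0, 220.0), (62.0, 62.0), 90.0)
[83.3, 161.6] 0.68 ((115.94828796386719, 170.62071228027344), (109.90350341796875, 35.32143783569336), 23.198591232299805)
pred face [[282.30092548 223.1244456 ]]
face tri [ 0.58554224 -0.22470695  0.21752885] [np.float64(0.001410411680649271), np.float64(0.0014104116806492313)] in tool [0.00085135 0.00182579 0.04732515]
rotvec(tool) [-0.001  0.001  0.   ] | 0.002 then shift cm (new axes) [0.05 0.05 6.05]  / shift in old axes [0.06 0.06 6.05]
```

View pics/w2.png

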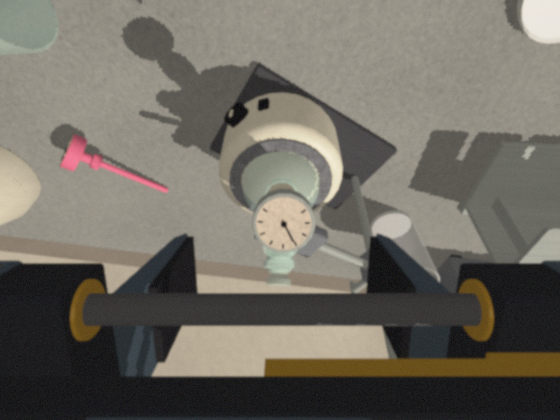

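The dial face is centred at (283.5,220.5), 62 px across, which gives the expected range. The finger mid-line is near column 282, so I advance and close.

```bash
python3 -m creep '[{"x":0.05,"y":0.1,"z":2,"wx":0,"wy":0,"wz":0},{"x":0,"y":0,"z":2,"wx":0,"wy":0,"wz":0},{"x":0,"y":0,"z":1.0,"wx":0,"wy":0,"wz":0},{"x":0,"y":0,"z":1.0,"wx":0,"wy":0,"wz":0},{"x":0,"y":0,"z":0,"wx":0,"wy":0,"wz":0}]' && python3 -m creep '[{"x":0,"y":0,"z":0,"wx":0,"wy":0,"wz":0},{"x":0,"y":0,"z":0,"wx":0,"wy":0,"wz":0},{"x":0,"y":0,"z":0,"wx":0,"wy":0,"wz":0},{"x":0,"y":0,"z":0,"wx":0,"wy":0,"wz":0},{"x":0,"y":0,"z":0,"wx":0,"wy":0,"wz":0}]' -0.2 20 && python3 - <<'E'
from h import *
w=viewer.grab_frame("wrist");a=viewer.grab_frame("scene");b=viewer.grab_frame("side")
y=np.radians(12);z=np.array([.5*np.cos(y),.5*np.sin(y),-.866]); R1=frame(z,[-np.cos(y),-np.sin(y),0]);plan(R1,np.array([.590,-.225,.2104])+z*.005)
for q in viewer.trace("dial",w)[:2]: print(q["position"],q["confidence"])
M=np.hstack([cv2.resize(b["pixels"][180:290,270:390],None,fx=4,fy=4,interpolation=2),cv2.resize(w["pixels"][140:360,160:400],None,fx=1.3,fy=2,interpolation=2)])
cv2.imwrite("pics/g1.png",M);print(M.shape)
E
```

```text
t: 6.9
tcp_pos: [0.5921, -0.2236, 0.2054]
tool_rot: [-0.101, 0.961, 0.027, 0.257]
contact_force: [0.0, 0.2, 0.1]
opening: 0.999
finger_force: 0.0
t: 7.52
tcp_pos: [0.5921, -0.2237, 0.2057]
tool_rot: [-0.101, 0.961, 0.027, 0.258]
contact_force: [-0.5, 0.7, -0.2]
opening: 0.483
finger_force: 0.0
rotvec(tool) [-0.  0.  0.] | 0.0 then shift cm (new axes) [-0.04 -0.08 -0.02]  / shift in old axes [-0.04 -0.08 -0.02]
[55.0, 166.8] 0.97
[278.7, 254.0] 0.62
(440, 792, 3)
```

View pics/g1.png

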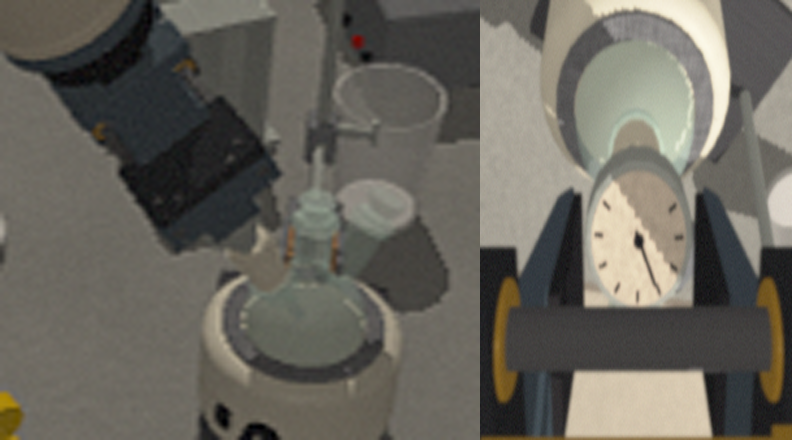

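The dial sits centred between the pads, still closing.

```bash
python3 -m creep '[{"x":0,"y":0,"z":0,"wx":0,"wy":0,"wz":0},{"x":0,"y":0,"z":0,"wx":0,"wy":0,"wz":0}]' -1 20 ; python3 -m creep '[{"x":0,"y":0,"z":0,"wx":0,"wy":0,"wz":0},{"x":0,"y":0,"z":0,"wx":0,"wy":0,"wz":0}]'
```

```text
t: 7.98
tcp_pos: [0.5921, -0.2237, 0.2057]
tool_rot: [-0.101, 0.961, 0.027, 0.258]
contact_force: [-0.3, -0.3, 0.3]
opening: 0.213
finger_force: 0.0
t: 8.22
tcp_pos: [0.5921, -0.2237, 0.2057]
tool_rot: [-0.101, 0.961, 0.027, 0.258]
contact_force: [0.4, 0.4, 0.1]
opening: 0.011
finger_force: 0.0
```

```bash
python3 - <<'E'
from h import *
w=viewer.grab_frame("wrist");a=viewer.grab_frame("scene");b=viewer.grab_frame("side")
M=np.hstack([cv2.resize(b["pixels"][180:290,280:370],None,fx=4,fy=4,interpolation=2),cv2.resize(w["pixels"][140:360,160:400],None,fx=1.8,fy=2,interpolation=2)])
cv2.imwrite("pics/g2.png",M);print(M.shape)
s=telemetry.observe();Rt=R.from_quat(s["tool_rot"])
for v in(-.019,0,.014): print(v,proj(w,s["tcp_pos"]+Rt.apply([0,0,v])))
E
```

```text
(440, 792, 3)
-0.019 [[281.91609683 261.55361861]]
0 [[281.88574179 248.37676614]]
0.014 [[281.86663081 240.08085654]]
```

View pics/g2.png

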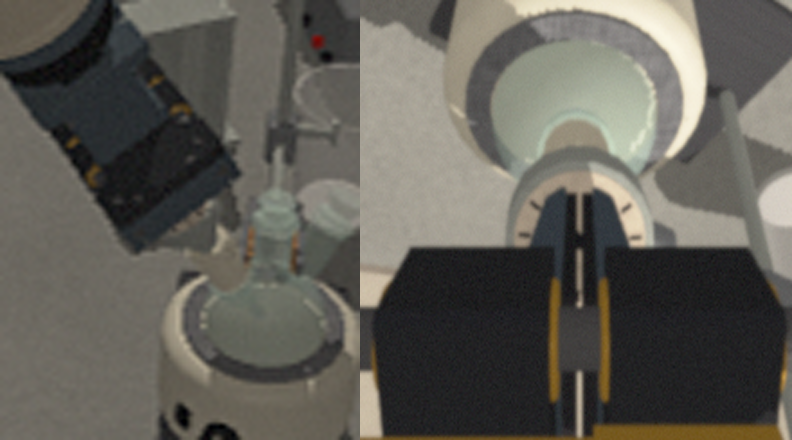

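```bash
python3 - <<'E'
from h import *
s=telemetry.observe();Rt=R.from_quat(s["tool_rot"]);p0=np.array(s["tcp_pos"])
P={n:viewer.grab_frame(n) for n in("side","scene","wrist")}
for x in(-.012,0,.012):
  for n in("side","wrist"):
    o=[]
    for z in np.arange(-.07,.041,.005):
        u=proj(P[n],p0+Rt.apply([x,0,z]))[0]; c=P[n]["pixels"][int(round(u[1])),int(round(u[0]))]; o.append((round(z*1000),int(c.mean())))
    print(n,x,*o)
print(s["joints"], proj(P["side"],[p0+Rt.apply([0,0,z]) for z in(-.065,-.02,.014)]).round(1).tolist())
for q in viewer.trace("dial",P["wrist"])[:2]+viewer.trace("thermometer",P["side"])[:5]:
    g=np.argwhere(q["region"]);print(np.round(q["position"]),round(q["confidence"],2),g.min(0),g.max(0))
# ascii of side around
g=cv2.cvtColor(P["side"]["pixels"],cv2.COLOR_BGR2GRAY)[205:260,298:346]
for r in g[::2]: print(" ".join("%3d"%v for v in r[::2]))
E
```

```text
side -0.012 (-70, 37) (-65, 35) (-60, 29) (-55, 35) (-50, 32) (-45, 33) (-40, 19) (-35, 32) (-30, 44) (-25, 44) (-20, 42) (-15, 43) (-10, 40) (-5, 116) (0, 96) (5, 91) (10, 71) (15, 84) (20, 107) (25, 142) (30, 134) (35, 118) (40, 106)
wrist -0.012 (-70, 98) (-65, 96) (-60, 86) (-55, 63) (-50, 65) (-45, 63) (-40, 63) (-35, 57) (-30, 86) (-25, 70) (-20, 92) (-15, 97) (-10, 92) (-5, 91) (0, 95) (5, 61) (10, 27) (15, 45) (20, 91) (25, 93) (30, 94) (35, 96) (40, 93)
side 0 (-70, 29) (-65, 26) (-60, 36) (-55, 33) (-50, 37) (-45, 33) (-40, 24) (-35, 29) (-30, 47) (-25, 44) (-20, 44) (-15, 43) (-10, 42) (-5, 85) (0, 92) (5, 79) (10, 77) (15, 76) (20, 74) (25, 74) (30, 73) (35, 134) (40, 109)
wrist 0 (-70, 59) (-65, 59) (-60, 60) (-55, 55) (-50, 68) (-45, 86) (-40, 97) (-35, 92) (-30, 96) (-25, 93) (-20, 22) (-15, 24) (-10, 84) (-5, 93) (0, 92) (5, 96) (10, 92) (15, 95) (20, 103) (25, 147) (30, 143) (35, 142) (40, 140)
side 0.012 (-70, 28) (-65, 24) (-60, 28) (-55, 24) (-50, 22) (-45, 25) (-40, 20) (-35, 33) (-30, 48) (-25, 46) (-20, 42) (-15, 42) (-10, 47) (-5, 62) (0, 84) (5, 75) (10, 73) 
[... 2627 characters left out ...]
 102 103 101 104  97  90 111
104 103 104 106 105 105 105 106 106 105 106 107 106 110  86  91  98  99 101 104 106 101 108  89
100 105 106 106 105 106 106 110 106 108 109 108 109  89  53  80 158 104 102 101 104 102 110  93
102 102 108 105 106 105 104 108 108 107 110 111 108  79 133 155  81 109  97 100 105 120 110 127
103 103 107 105 108 108 106 106 106 107 106 109 104 147 166  80  88 101 118 116 114 102 107 111
107 103 105 104 103 105 109 103 105 109 109 109 116 159 113  84  90 132 108 109 105 105 104 106
106 102 105 102 105 105 108 109 103 108 106 107 143 167  82  86  98 100 103 106 110 108 102  99
103 105 103 103 105 106 106 107 104 106 108 109 148 167  79  88 119  96  98 103 103 102 106 100
```

```bash
python3 - <<'E'
from h import *
b=viewer.grab_frame("side");w=viewer.grab_frame("wrist");a=viewer.grab_frame("scene")
for z in(.178,.195,.212): print(z,proj(b,[[.625-.052,0,z],[.625+.052,0,z],[.625-.052,-.016,z],[.625+.052,-.016,z]]).round(1).tolist())
print("obs lower tips (303.6,187.1) (337.9,183.6)")
s=telemetry.observe();Rt=R.from_quat(s["tool_rot"]);p0=np.array(s["tcp_pos"])
for z in(.014,-.005,-.02,-.03): print(z,proj(w,[p0+Rt.apply([x,.006,z]) for x in(-.016,0,.016)]).round(1).tolist())
g=cv2.cvtColor(w["pixels"],cv2.COLOR_BGR2GRAY)
for c in(272,276,279,282,285,288,292): print(c,g[205:275:3,c])
E
```

```text
0.178 [[301.1, 194.0], [335.1, 190.3], [302.3, 197.2], [336.5, 193.4]]
0.195 [[301.3, 189.3], [335.5, 185.6], [302.4, 192.4], [337.0, 188.7]]
0.212 [[301.4, 184.5], [335.9, 180.9], [302.6, 187.7], [337.4, 183.9]]
obs lower tips (303.6,187.1) (337.9,183.6)
0.014 [[291.3, 263.8], [291.4, 240.1], [291.6, 215.5]]
-0.005 [[292.1, 277.2], [292.3, 251.6], [292.6, 224.9]]
-0.02 [[292.9, 289.6], [293.2, 262.3], [293.4, 233.8]]
-0.03 [[293.5, 298.9], [293.8, 270.4], [294.1, 240.5]]
272 [142 145 141 120 104 110 121 132 151 139  66  58  57  57  54  53  52  59
  53  54  48  50  48  44]
276 [142 142 139 105 107 115 119 142 148 147 126  31  24  28  26  30  24  27
  19  27  27  20  26  27]
279 [144 142 141 110 103 114 120 140 145 146 134  45  40  35  39  40  39  31
  30  19  36  38  36  35]
282 [144 145 149 109 106 113 123 138 147 149 141 100  97  96  99  97  96  66
  22  26  82 101  93  94]
285 [143 143 138 107 107 113 124 143 148 147 135  34  22  24  28  28  28  27
  24  23  28  19  26  22]
288 [143 141 141 109 112 127 165 164 164 146 110  46  31  35  35  32  34  28
  27  30  27  28  27  25]
292 [145 143 142 115 105 114 170 183 214 204  90  55  57  56  50  56  56  54
  60  56  55  55  52  55]
```

The start-pose side picture and the wrist picture agree: the fingertips end about 34 mm short of where the reported TCP puts them, so they closed above the dial without touching it. I'll open, advance 3.4 cm along the axis and close again.

```bash
python3 -m creep '[{"x":0,"y":0,"z":0,"wx":0,"wy":0,"wz":0},{"x":0,"y":0,"z":0,"wx":0,"wy":0,"wz":0},{"x":0,"y":0,"z":0,"wx":0,"wy":0,"wz":0},{"x":0,"y":0,"z":0,"wx":0,"wy":0,"wz":0},{"x":0,"y":0,"z":0,"wx":0,"wy":0,"wz":0},{"x":0,"y":0,"z":0,"wx":0,"wy":0,"wz":0},{"x":0,"y":0,"z":0,"wx":0,"wy":0,"wz":0}]' 0.8 && python3 -m creep '[{"x":-0.1,"y":0,"z":0.9,"wx":0,"wy":0,"wz":0},{"x":0,"y":0,"z":0.9,"wx":0,"wy":0,"wz":0},{"x":0,"y":0,"z":0.8,"wx":0,"wy":0,"wz":0},{"x":0,"y":0,"z":0.7,"wx":0,"wy":0,"wz":0},{"x":0,"y":0,"z":0,"wx":0,"wy":0,"wz":0}]' && python3 -m creep '[{"x":0,"y":0,"z":0,"wx":0,"wy":0,"wz":0},{"x":0,"y":0,"z":0,"wx":0,"wy":0,"wz":0},{"x":0,"y":0,"z":0,"wx":0,"wy":0,"wz":0},{"x":0,"y":0,"z":0,"wx":0,"wy":0,"wz":0},{"x":0,"y":0,"z":0,"wx":0,"wy":0,"wz":0},{"x":0,"y":0,"z":0,"wx":0,"wy":0,"wz":0}]' -1 20
```

```text
t: 9.65
tcp_pos: [0.5921, -0.2237, 0.2057]
tool_rot: [-0.101, 0.961, 0.027, 0.258]
contact_force: [0.7, -0.1, -0.1]
opening: 0.739
finger_force: 0.0
t: 10.28
tcp_pos: [0.6091, -0.2198, 0.1769]
tool_rot: [-0.101, 0.961, 0.027, 0.257]
contact_force: [0.1, -0.3, 0.7]
opening: 0.899
finger_force: 0.0
t: 11.02
tcp_pos: [0.6091, -0.2201, 0.1777]
tool_rot: [-0.101, 0.961, 0.027, 0.258]
contact_force: [-2.4, 0.5, 2.9]
opening: 0.487
finger_force: 20.0
```

```bash
python3 -m creep '[{"x":0,"y":0,"z":-0.4,"wx":0,"wy":0,"wz":0},{"x":0,"y":0,"z":-0.6,"wx":0,"wy":0,"wz":0},{"x":0,"y":0,"z":0,"wx":0,"wy":0,"wz":0}]' && python3 - <<'E'
from h import *
w=viewer.grab_frame("wrist");b=viewer.grab_frame("side");a=viewer.grab_frame("scene");s=telemetry.observe()
Rt=R.from_quat(s["tool_rot"]);print("F tool",Rt.inv().apply(s["contact_force"]).round(2),"M",np.round(s["moment"],2))
for q in viewer.trace("dial",w)[:2]: g=np.argwhere(q["region"]);print(np.round(q["position"]),round(q["confidence"],2),g.min(0),g.max(0))
E
```

```text
t: 11.4
tcp_pos: [0.6042, -0.2213, 0.1868]
tool_rot: [-0.101, 0.961, 0.027, 0.258]
contact_force: [0.1, -0.6, -1.2]
opening: 0.488
finger_force: 20.0
F tool [ 0.34 -0.19  0.52] M [ 0.01  0.39 -0.03]
[282. 269.] 0.77 [229 231] [330 331]
[ 41. 169.] 0.75 [139  10] [205 145]
```

```bash
python3 -m creep '[{"x":0,"y":0,"z":-1.2,"wx":0,"wy":0,"wz":0},{"x":0,"y":0,"z":-1.4,"wx":0,"wy":0,"wz":0},{"x":0,"y":0,"z":-1.4,"wx":0,"wy":0,"wz":0},{"x":0,"y":0,"z":0,"wx":0,"wy":0,"wz":0}]' && python3 -m creep '[{"x":0,"y":0,"z":-1.8,"wx":0,"wy":0,"wz":0},{"x":0,"y":0,"z":-1.8,"wx":0,"wy":0,"wz":0},{"x":0,"y":0,"z":-2,"wx":0,"wy":0,"wz":0},{"x":0,"y":0,"z":-2.5,"wx":0,"wy":0,"wz":0},{"x":0,"y":0,"z":0,"wx":0,"wy":0,"wz":0}]' && python3 - <<'E'
from h import *
a=viewer.grab_frame("scene");b=viewer.grab_frame("side")
s=telemetry.observe();Rt=R.from_quat(s["tool_rot"]);p=np.array(s["tcp_pos"]);print(s["joints"])
M=np.hstack([cv2.resize(a["pixels"][150:260,150:250],None,fx=4,fy=4,interpolation=2),cv2.resize(b["pixels"][170:280,270:370],None,fx=4,fy=4,interpolation=2)])
cv2.imwrite("pics/p1.png",M)
d=p+Rt.apply([0,0,-.039]); u=-Rt.as_matrix()[:,2]
for n,q in(("a",a),("b",b)): print(n,proj(q,[d,d-.032*u,d-.127*u]).round(1).tolist())
E
```

```text
t: 12.1
tcp_pos: [0.5846, -0.2259, 0.2225]
tool_rot: [-0.101, 0.96, 0.026, 0.258]
contact_force: [-0.0, 0.1, -1.6]
opening: 0.483
finger_force: 20.0
t: 12.72
tcp_pos: [0.5451, -0.2344, 0.2923]
tool_rot: [-0.101, 0.96, 0.026, 0.258]
contact_force: [-0.2, 0.3, -1.2]
opening: 0.489
finger_force: 20.0
[-0.77747524  0.19787529  1.67559502  0.51098645  1.02233994 -2.77394191]
a [[189.8, 154.7], [191.3, 167.3], [195.3, 203.5]]
b [[305.1, 204.2], [310.8, 211.8], [326.4, 232.9]]
```

View pics/p1.png

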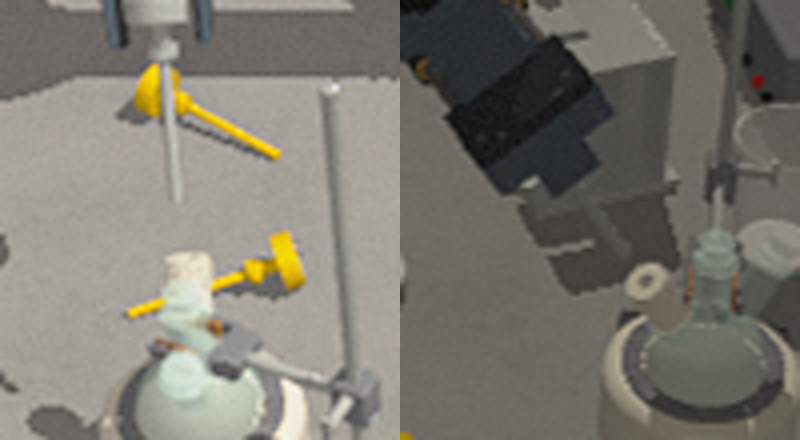

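Both crops show the stem fully out of the adapter: its tip is at scene (194.8,200.8) and side (327,233), close to prediction. Next I set it plumb and move to in front of notch0.

```bash
python3 - <<'E'
from h import *
y=np.radians(8); R1=frame(np.array([0,0,-1.]),[-np.cos(y),-np.sin(y),0])
plan(R1,np.array([.548,.117,.213]))
E
```

```text
rotvec(tool) [0.018 0.524 0.068] | 0.528 then shift cm (new axes) [-5.17 34.68  7.75]  / shift in old axes [-2.68 34.24 10.5 ]
```

```bash
python3 -m creep '[{"x":0,"y":0,"z":0,"wx":0.0045,"wy":0.131,"wz":0.017},{"x":0,"y":0,"z":0,"wx":0.0045,"wy":0.131,"wz":0.017},{"x":0,"y":0,"z":0,"wx":0.0045,"wy":0.131,"wz":0.017},{"x":0,"y":0,"z":0,"wx":0.0045,"wy":0.131,"wz":0.017},{"x":0,"y":4,"z":0,"wx":0,"wy":0,"wz":0},{"x":-0.5,"y":5,"z":0,"wx":0,"wy":0,"wz":0},{"x":-0.5,"y":5,"z":0,"wx":0,"wy":0,"wz":0},{"x":-1,"y":5,"z":1,"wx":0,"wy":0,"wz":0},{"x":-1,"y":5,"z":2,"wx":0,"wy":0,"wz":0},{"x":-1,"y":5,"z":2,"wx":0,"wy":0,"wz":0},{"x":-1,"y":5,"z":2,"wx":0,"wy":0,"wz":0},{"x":0,"y":0.7,"z":0.7,"wx":0,"wy":0,"wz":0}]' && python3 -m creep '[{"x":0,"y":0,"z":0,"wx":0,"wy":0,"wz":0},{"x":0,"y":0,"z":0,"wx":0,"wy":0,"wz":0}]' && cat > m.py <<'E'
from h import *
from scipy.optimize import minimize
P={n:viewer.grab_frame(n) for n in("scene","side","wrist")}
s=telemetry.observe();Rt=R.from_quat(s["tool_rot"]);p=np.array(s["tcp_pos"])
y=np.radians(8); plan(frame(np.array([0,0,-1.]),[-np.cos(y),-np.sin(y),0]),np.array([.548,.117,.213]))
for n in P:
    for t in("bung_a","rack"):
        for q in viewer.trace(t,P[n])[:3]:
            g=np.argwhere(q["region"]);print(n,t,np.round(q["position"],1),round(q["confidence"],2),g.min(0),g.max(0),len(g))
import pickle;pickle.dump(P,open("P.pkl","wb"))
# rectify z=.14 plane: 1 mm grid, x .50...72, y .04...44
xs=np.arange(.52,.74,.001);ys=np.arange(.03,.44,.001)
G=np.stack(np.meshgrid(xs,ys,indexing="ij"),-1).reshape(-1,2);G=np.c_[G,np.full(len(G),.14)]
for n in P:
    u=proj(P[n],G).astype(np.float32).reshape(len(xs),len(ys),2)
    im=cv2.remap(cv2.cvtColor(P[n]["pixels"],cv2.COLOR_BGR2GRAY),u[...,0],u[...,1],1); np.save(f"rect_{n}.npy",im)
    print(n); 
    for i in range(60,170,6): print(round(xs[i],3)," ".join("%3d"%v for v in im[i,20:400:9]))
E
python3 m.py
```

```text
t: 14.32
tcp_pos: [0.545, 0.1202, 0.2115]
tool_rot: [-0.072, 0.997, 0.0, -0.002]
contact_force: [-0.0, -0.3, -1.5]
opening: 0.486
finger_force: 20.0
t: 14.58
tcp_pos: [0.5464, 0.116, 0.2142]
tool_rot: [-0.07, 0.998, -0.0, 0.0]
contact_force: [-0.4, -0.1, -1.1]
opening: 0.486
finger_force: 20.0
rotvec(tool) [-0.     0.    -0.001] | 0.001 then shift cm (new axes) [-0.17  0.08  0.15]  / shift in old axes [-0.17  0.08  0.15]
scene bung_a [410.5 236.3] 0.6 [232 408] [243 417] 83
scene bung_a [355.4 241.9] 0.49 [234 353] [245 361] 75
scene rack [368.7 267.9] 0.71 [230 305] [303 437] 7824
side bung_a [310.7 188.5] 0.7 [148 275] [222 338] 2849
side bung_a [306.6 161.6] 0.51 [160 303] [168 309] 48
side rack [309.2 189.4] 0.61 [145 274] [224 339] 3131
wrist bung_a [473.9 279.2] 0.42 [273 471] [331 524] 69
wrist rack [399.6 253.2] 0.93 [216 226] [376 527] 14742
wrist rack [280.5 266.1] 0.51 [204 232] [329 331] 5518
scene
0.58 232 185 166 167 167 165 166 164 164 165 164 163 163 166 166 165 169 165 165 164 165 162 162 165 164 166 171 176 184 187 221 197 158  99 162 196 190 195 165 165 147 122 104
[... 9268 characters left out ...]
49  49  30 116 183 185 185 190 185 182 180 180 181 181  35  49  55  60  78  85  84  84  82  86  84  85  85  83  82  84  81 114 132  35  27  28  31   0   0   0   0   0
0.676  27  48  49  30 152 186 183 183 185 186 182 181 170 148 109  88  85  86  86  83  85  85  87  84  86  85  85  85  71  53  33  24  24  24  25  27  28  27  23   0   0   0   0
0.682  29  46  50  28 167 187 188 181 156 118  93  84  86  85  84  84  83  85  84  85  83  84  83  75  57  36  28  27  27  26  25  24  27  27  27  26  25  24  27   0   0   0   0
0.688  22  46  53  50 127  98  89  85  84  84  83  85  87  83  83  85  86  82  79  59  41  26  27  24  25  25  28  23  27  27  26  24  26  25  28  26  24  25  19   0   0   0   0
```

```bash
python3 - <<'E'
from h import *
for n in("scene","side"):
    im=np.load(f"rect_{n}.npy")
    for x in(.622,.630,.638,.644,.650,.654):
        i=int(round((x-.52)*1000)); print(n,x,"y.112-.142:",im[i,82:113:1])
    for x in(.602,.612,.62): i=int(round((x-.52)*1000)); print(n,x,"y.252-.29:",im[i,222:260])
    print(n,"front edge along x at y=.105,.15,.2,.23, x from .58")
    for y in(.10,.145,.225,.23): j=int(round((y-.03)*1000)); print(y,im[60:105:1,j])
    print("left side edge y .07-.1 at x .63,.67",im[110,40:70],im[150,40:70])
    print("rear edge x .68-.73 at y .12,.25",im[160:219,90],im[140:200,220])
E
```

```text
scene 0.622 y.112-.142: [200 201 198 192 187 183 179 174 170 166 165 165 166 166 166 163 156 149
 154 162 169 179 189 192 191 190 190 190 190 190 190]
scene 0.63 y.112-.142: [189 187 187 189 190 187 183 178 172 166 165 166 166 167 167 164 159 154
 156 159 163 171 179 184 188 191 190 189 189 189 189]
scene 0.638 y.112-.142: [190 192 192 192 193 191 189 185 178 172 167 164 161 163 164 164 164 164
 159 153 151 160 168 176 185 192 190 188 188 189 191]
scene 0.644 y.112-.142: [191 192 193 192 191 191 191 190 183 178 172 166 161 162 163 164 165 166
 159 151 149 154 160 170 181 191 192 194 194 194 193]
scene 0.65 y.112-.142: [191 191 191 192 192 193 194 193 189 186 182 178 175 174 172 172 174 175
 175 174 172 169 166 171 176 181 184 187 187 186 185]
scene 0.654 y.112-.142: [189 190 191 190 189 190 190 190 191 191 189 187 186 186 186 187 188 189
 187 185 185 187 189 189 190 189 188 187 187 187 187]
scene 0.602 y.252-.29: [193 193 192 191 191 190 190 186 181 175 169 162 160 161 162 160 159 154
 144 135 138 148 157 170 182 189 189 189 189 190 190 189 188 188 188 188
 187 187]
scene 0.612 y.252
[... 4264 characters left out ...]
 128 127
 127 128 128 128 129 129 129 129 129 129 128 129] [ 80  79  78  77  79  84  88  94 100 106 111 116 119 123 127 130 130 130
 130 129 129 129 129 129 130 130 130 130 129 129]
rear edge x .68-.73 at y .12,.25 [127 128 129 129 129 129 128 128 128 127 127 127 127 126 126 127 127 127
 126 126 125 131 137 144 146 147 147 145 140 134 129 123 119 113 110 109
 107 106 107 107 108 108 108 108 107 107 106 105 106 106 107 107 106 106
 105 105 105 105 105] [127 127 126 126 126 126 126 127 128 128 128 128 128 128 127 127 127 127
 127 127 127 126 126 129 132 135 137 134 131 128 123 118 112 107 107 107
 107 106 106 106 106 107 108 108 109 109 109 109 108 108 107 106 107 107
 108 108 107 107 107 107]
```

```bash
python3 - <<'E'
from h import *
P={n:viewer.grab_frame(n) for n in("scene","side")}
s=telemetry.observe();p=np.array(s["tcp_pos"]);Rt=R.from_quat(s["tool_rot"]);print(p,s["contact_force"])
for n in P:
    g=cv2.cvtColor(P[n]["pixels"],cv2.COLOR_BGR2GRAY)
    for q in viewer.trace("thermometer",P[n])[:5]:
        r=np.argwhere(q["region"]);print(n,np.round(q["position"]),round(q["confidence"],2),r.min(0),r.max(0))
    for k in(-.01,0,.02,.04,.06,.08,.088,.094,.1):
        u=proj(P[n],p+Rt.apply([0,0,k]))[0];c=int(round(u[0]));print(n,k,u.round(1),c-9,g[int(round(u[1])),c-9:c+10])
E
```

```text
[0.54607287 0.11681963 0.21411286] [ 0.29743498  0.33859409 -0.23373091]
scene [370. 269.] 0.73 [230 305] [303 437]
scene [189. 176.] 0.6 [165 183] [188 218]
scene [106. 287.] 0.59 [275  96] [309 139]
scene [328. 188.] 0.54 [178 321] [220 336]
scene [217. 216.] 0.51 [207 184] [227 225]
scene -0.01 [327.6 196.5] 319 [ 34 112 163 166 164 155 129 118 118 116 122 137 158 166 165 163 166 173
 141]
scene 0 [327.3 199.3] 318 [162 166 164 161 159 158 163 140 117 119 139 160 162 165 164 161 163 167
 165]
scene 0.02 [326.7 204.8] 318 [162 160 163 158 160 163 147 119 122 147 166 164 166 163 159 164 166 165
 169]
scene 0.04 [326.2 210.2] 317 [162 161 163 157 161 162 160 133 118 149 161 161 161 161 165 166 164 165
 167]
scene 0.06 [325.7 215.5] 317 [169 166 162 157 163 165 150 120 138 158 161 161 160 162 160 164 162 156
 161]
scene 0.08 [325.2 220.7] 316 [164 164 167 166 167 167 166 147 135 152 166 162 166 165 162 164 160 161
 159]
scene 0.088 [325.  222.7] 316 [163 165 161 166 168 165 164 166 161 163 164 161 167 163 166 165 160 166
 160]
scene 0.094 [324.8 224.2] 316 [165 163 167 166 164 168 168
[... 566 characters left out ...]
67 67 66 69 68 66 69 71 81 79 71 67 68 64 68 74 79 80 72]
side 0.04 [284.7 174.5] 276 [134 131 133 132 137 139 111  88  84  74 118 138 134 133 130 129 129 129
 127]
side 0.06 [284.7 179.7] 276 [ 87  64 106 129 130 129 131 109  79  80 117 130 128 130 133 125 127 132
 133]
side 0.08 [284.6 184.9] 276 [106 106 105  88  66  68  77  78  82  78  78  79  74  76  78  77  77  81
  79]
side 0.088 [284.6 187. ] 276 [108 104 107 107 108  88  75  76  81  78  81  79  79  79  81  79  77  75
  82]
side 0.094 [284.6 188.5] 276 [106 106 110  81  60  64  70  78  79  80  79  80  77  79  76  78  77  79
  79]
side 0.1 [284.6 190. ] 276 [105 103 107  87  68  61  66  70  75  78  75  84  91  91  84  76  79  79
  77]
```

```bash
python3 -m creep '[{"x":0,"y":-0.3,"z":2,"wx":0,"wy":0,"wz":-0.012},{"x":0,"y":0,"z":2.4,"wx":0,"wy":0,"wz":0},{"x":-1,"y":0,"z":3,"wx":0,"wy":0,"wz":0},{"x":-2,"y":0,"z":0,"wx":0,"wy":0,"wz":0},{"x":-2,"y":0,"z":0,"wx":0,"wy":0,"wz":0},{"x":0,"y":0,"z":0,"wx":0,"wy":0,"wz":0},{"x":0,"y":0,"z":0,"wx":0,"wy":0,"wz":0}]'; cat > c.py <<'E'
from h import *
P={n:viewer.grab_frame(n) for n in("scene","side","wrist")}
s=telemetry.observe();p=np.array(s["tcp_pos"]);Rt=R.from_quat(s["tool_rot"]);print(p.round(4),np.round(s["contact_force"],1))
y=np.radians(8.7);plan(frame(np.array([0,0,-1.]),[-np.cos(y),-np.sin(y),0]),np.array([.645,.129,.14]))
for n in("scene","side"):
    g=cv2.cvtColor(P[n]["pixels"],cv2.COLOR_BGR2GRAY)
    for k in(-.024,-.018,-.012,-.006,0,.01,.02,.03,.04,.06,.08):
        u=proj(P[n],p+Rt.apply([0,0,k]))[0];c=int(round(u[0]));print(n,k,u.round(1),c-7,g[int(round(u[1])),c-7:c+8])
E
python3 c.py
```

```text
t: 16.1
tcp_pos: [0.5952, 0.1214, 0.1399]
tool_rot: [-0.076, 0.997, -0.0, -0.001]
contact_force: [0.4, 0.0, -1.1]
opening: 0.49
finger_force: 20.0
[0.5953 0.1214 0.1402] [ 0.9 -0.4 -0.5]
rotvec(tool) [ 0.    -0.001  0.   ] | 0.001 then shift cm (new axes) [-5.03 -0.    0.02]  / shift in old axes [-5.03 -0.    0.01]
scene -0.024 [327.7 226.1] 321 [150 152 126 121 116 117 121 121 121 118 119 108 116 142 169]
scene -0.018 [327.5 227.6] 321 [158 174 153 125 108 117 119 113 118 125 148 163 166 166 172]
scene -0.012 [327.4 229.2] 320 [ 97 158 170 162 137 116 115 121 117 114 125 155 169 167 165]
scene -0.006 [327.2 230.8] 320 [141 171 171 167 174 143 113 115 137 166 167 169 162 164 169]
scene 0 [327.  232.3] 320 [161 167 163 164 166 139 118 119 150 172 165 162 167 164 167]
scene 0.01 [326.8 234.9] 320 [162 161 156 162 155 128 115 134 162 168 162 155 144 157 173]
scene 0.02 [326.5 237.4] 320 [171 208 212 198 201 168 132 155 171 166 163 184 200 223 216]
scene 0.03 [326.3 239.9] 319 [197 193 191 198 201 196 181 161 159 167 166 147 169 191 190]
scene 0.04 [326.  242.4] 319 [189 188 189 186 186 
[... 457 characters left out ...]
  77  52  40  46  46  44  44  47  42  40]
side -0.006 [299.4 179.4] 292 [131 131 128 134 123  96  58  39  44  42  43  42  49  44  42]
side 0 [299.4 181. ] 292 [109 129 131  98  71  76  67  62  65  69  79  83  82  89 108]
side 0.01 [299.3 183.5] 292 [ 79  79  80  79  79  87  86  83  79  75  78  77  75  72 110]
side 0.02 [299.2 186.1] 292 [80 76 80 78 81 75 80 82 77 76 78 78 83 80 78]
side 0.03 [299.2 188.6] 292 [78 82 79 82 81 77 78 81 78 76 79 76 78 87 85]
side 0.04 [299.1 191.1] 292 [81 80 80 81 78 78 77 83 77 79 79 80 78 76 77]
side 0.06 [298.9 196. ] 292 [79 80 79 79 78 79 80 80 79 77 78 77 79 80 79]
side 0.08 [298.8 200.9] 292 [ 76  76  79  75  87  87  80  79 125 119  82  80  79  80  77]
```

```bash
python3 -m creep '[{"x":-0.5,"y":-0.1,"z":0,"wx":0,"wy":0,"wz":0},{"x":-0.7,"y":0,"z":0,"wx":0,"wy":0,"wz":0},{"x":-0.7,"y":0,"z":0,"wx":0,"wy":0,"wz":0},{"x":-0.4,"y":0,"z":0,"wx":0,"wy":0,"wz":0},{"x":0,"y":0,"z":0,"wx":0,"wy":0,"wz":0}]'; python3 c.py | grep -v side
```

```text
t: 16.88
tcp_pos: [0.619, 0.124, 0.1399]
tool_rot: [-0.076, 0.997, 0.0, -0.0]
contact_force: [-0.8, -0.2, -1.5]
opening: 0.485
finger_force: 20.0
[0.6186 0.124  0.14  ] [-0.7 -0.  -1.3]
rotvec(tool) [ 0.    -0.001  0.   ] | 0.001 then shift cm (new axes) [-2.69  0.1  -0.  ]  / shift in old axes [-2.69  0.1  -0.  ]
scene -0.024 [328.7 232.6] 322 [154 161 143 120 115 116 120 120 121 117 115 111 115 145 177]
scene -0.018 [328.5 234.2] 322 [163 176 156 122 109 117 119 119 120 121 131 143 149 160 169]
scene -0.012 [328.3 235.8] 321 [ 94 137 143 146 137 120 119 119 119 112 114 136 172 198 196]
scene -0.006 [328.2 237.3] 321 [ 87 126 117 125 142 136 116 116 137 136 114 106 187 218 193]
scene 0 [328.  238.9] 321 [121 121 120 119 124 121 119 132 164 145 110 112 161 198 193]
scene 0.01 [327.7 241.5] 321 [120 122 114 116 116 117 117 123 152 154 118 113 136 177 190]
scene 0.02 [327.5 244. ] 320 [185 197 195 194 196 200 182 134 136 162 168 151 147 182 196]
scene 0.03 [327.2 246.5] 320 [190 190 193 191 190 191 188 154 138 168 167 148 168 195 191]
scene 0.04 [326.9 249. ] 320 [185 183 187 185 186 184 191 186 186 186 186 186 185 188 184]
scene 0.06 [326.4 253.8] 319 [193 191 191 187 191 192 188 189 190 190 190 188 189 188 189]
scene 0.08 [325.9 258.6] 319 [191 190 193 192 188 192 192 193 190 192 191 192 192 192 186]
```

```bash
python3 -m creep '[{"x":-0.7,"y":0,"z":0,"wx":0,"wy":0,"wz":0},{"x":-0.7,"y":0,"z":0,"wx":0,"wy":0,"wz":0},{"x":-0.7,"y":0,"z":0,"wx":0,"wy":0,"wz":0},{"x":-0.5,"y":0,"z":0,"wx":0,"wy":0,"wz":0},{"x":0,"y":0,"z":0,"wx":0,"wy":0,"wz":0}]'; python3 c.py | grep -v side
```

```text
t: 17.65
tcp_pos: [0.6448, 0.1279, 0.1399]
tool_rot: [-0.076, 0.997, 0.0, -0.0]
contact_force: [0.7, -0.6, -0.2]
opening: 0.487
finger_force: 20.0
[0.6442 0.1279 0.14  ] [-0.3 -0.5 -0.4]
rotvec(tool) [ 0.    -0.001  0.   ] | 0.001 then shift cm (new axes) [-0.09  0.1  -0.  ]  / shift in old axes [-0.09  0.1  -0.  ]
scene -0.024 [330.3 240.1] 323 [101 124 116 114 118 121 121 123 119 121 118 121 111 125 161]
scene -0.018 [330.1 241.6] 323 [101 130 118 114 111 118 118 123 115 117 115 153 183 186 197]
scene -0.012 [329.9 243.2] 323 [101 128 120 119 115 119 117 116 123 112 109 168 200 194 190]
scene -0.006 [329.7 244.8] 323 [110 122 119 133 142 132 121 124 135 123 114 135 177 196 194]
scene 0 [329.5 246.3] 323 [119 121 123 124 128 131 118 142 149 130 115 114 164 196 193]
scene 0.01 [329.3 248.9] 322 [108 112 114 116 116 114 112 118 121 122 122 114 107 162 193]
scene 0.02 [329.  251.4] 322 [199 193 199 182 165 167 165 166 167 166 161 170 164 176 187]
scene 0.03 [328.7 253.9] 322 [191 190 189 188 191 193 189 189 190 190 187 185 187 187 188]
scene 0.04 [328.4 256.4] 321 [193 194 192 196 194 190 195 188 192 192 193 188 191 192 191]
scene 0.06 [327.9 261.2] 321 [190 192 190 188 191 193 190 192 194 191 191 190 191 188 191]
scene 0.08 [327.3 266. ] 320 [194 174 171 181 168 161 166 172 149 137 138 144 138 132 123]
```

```bash
python3 -m creep '[{"x":-0.1,"y":0,"z":0.3,"wx":0,"wy":0,"wz":0},{"x":0,"y":0,"z":0.2,"wx":0,"wy":0,"wz":0},{"x":0,"y":0,"z":0,"wx":0,"wy":0,"wz":0}]'; python3 -m creep '[{"x":0,"y":0,"z":0.15,"wx":0,"wy":0,"wz":0},{"x":0,"y":0,"z":0,"wx":0,"wy":0,"wz":0}]';  python3 -m creep '[{"x":0,"y":0,"z":0.15,"wx":0,"wy":0,"wz":0},{"x":0,"y":0,"z":0,"wx":0,"wy":0,"wz":0}]'|grep -E "pos|for"
```

```text
t: 18.18
tcp_pos: [0.6452, 0.128, 0.1347]
tool_rot: [-0.076, 0.997, 0.0, -0.0]
contact_force: [-0.3, -1.0, -0.1]
opening: 0.487
finger_force: 20.0
t: 18.42
tcp_pos: [0.6454, 0.128, 0.1334]
tool_rot: [-0.076, 0.997, 0.0, -0.0]
contact_force: [1.0, 0.6, -0.8]
opening: 0.487
finger_force: 20.0
tcp_pos: [0.6454, 0.128, 0.1319]
contact_force: [-0.8, 0.3, -0.3]
finger_force: 20.0
```

```bash
python3 -m creep '[{"x":0,"y":0,"z":0.12,"wx":0,"wy":0,"wz":0},{"x":0,"y":0,"z":0,"wx":0,"wy":0,"wz":0}]'|grep -E "pos|for";  python3 -m creep '[{"x":0,"y":0,"z":0.12,"wx":0,"wy":0,"wz":0},{"x":0,"y":0,"z":0,"wx":0,"wy":0,"wz":0}]'|grep -E "pos|for"
```

```text
tcp_pos: [0.6454, 0.1281, 0.1307]
contact_force: [0.0, -1.4, -1.2]
finger_force: 20.0
tcp_pos: [0.6454, 0.128, 0.1295]
contact_force: [0.4, 0.1, -1.1]
finger_force: 20.0
```

```bash
python3 -m creep '[{"x":0,"y":0,"z":0.12,"wx":0,"wy":0,"wz":0},{"x":0,"y":0,"z":0,"wx":0,"wy":0,"wz":0}]'|grep -E "pos|for"
```

```text
tcp_pos: [0.6454, 0.1281, 0.1284]
contact_force: [0.5, 0.8, -0.2]
finger_force: 20.0
```

```bash
for i in 1; do python3 -m creep '[{"x":0,"y":0,"z":0.1,"wx":0,"wy":0,"wz":0},{"x":0,"y":0,"z":0,"wx":0,"wy":0,"wz":0}]'|grep -E "pos|for"; python3 -m creep '[{"x":0,"y":0,"z":0.1,"wx":0,"wy":0,"wz":0},{"x":0,"y":0,"z":0,"wx":0,"wy":0,"wz":0}]'|grep -E "pos|for"; done
```

```text
tcp_pos: [0.6458, 0.1281, 0.1281]
contact_force: [-1.5, -0.1, 7.0]
finger_force: 20.0
tcp_pos: [0.6462, 0.1281, 0.1279]
contact_force: [-3.2, -1.2, 14.9]
finger_force: 20.0
```

```bash
python3 c.py
```

```text
[0.6462 0.1281 0.1279] [-2.1 -0.9 14.7]
rotvec(tool) [-0.     0.002  0.   ] | 0.002 then shift cm (new axes) [ 0.1   0.1  -1.21]  / shift in old axes [ 0.1   0.1  -1.21]
scene -0.024 [330.  243.8] 323 [101 125 121 118 116 120 122 124 125 121 122 123 116 118 137]
scene -0.018 [329.8 245.4] 323 [109 127 122 115 114 117 118 119 121 120 118 118 114 119 119]
scene -0.012 [329.6 246.9] 323 [117 124 123 122 117 120 121 118 117 117 113 117 123 120 112]
scene -0.006 [329.5 248.5] 322 [ 69 118 126 124 121 119 120 116 124 128 123 114 118 118 117]
scene 0 [329.3 250. ] 322 [118 122 116 113 112 112 110 109 116 120 116 116 113 116 112]
scene 0.01 [329.  252.5] 322 [169 169 167 182 197 193 191 192 192 195 193 193 195 193 198]
scene 0.02 [328.7 255. ] 322 [194 191 190 191 192 190 190 188 190 189 190 190 189 190 187]
scene 0.03 [328.4 257.5] 321 [191 193 190 195 190 189 191 193 191 189 192 191 189 192 189]
scene 0.04 [328.2 259.9] 321 [192 191 192 192 192 195 195 191 194 192 192 193 195 191 189]
scene 0.06 [327.6 264.7] 321 [218 211 228 222 209 213 203 196 200 203 205 216 208 182 166]
scene 0.08 [327
[... 235 characters left out ...]
44 45 42]
side -0.012 [314.3 178.3] 307 [81 78 77 79 79 82 61 40 44 45 45 44 44 46 41]
side -0.006 [314.2 179.8] 307 [79 81 79 76 75 80 61 35 44 47 43 47 51 53 62]
side 0 [314.1 181.4] 307 [78 77 80 77 81 84 61 46 55 63 63 78 84 82 80]
side 0.01 [314.  183.9] 307 [77 80 79 81 79 79 80 80 78 81 82 80 81 79 80]
side 0.02 [313.8 186.4] 307 [77 76 78 79 80 80 81 81 77 78 79 79 78 80 81]
side 0.03 [313.7 188.9] 307 [ 75  76  85 114 115 109  91  80  83  80  79  78  80  76  73]
side 0.04 [313.6 191.3] 307 [76 78 78 75 75 77 82 80 77 76 76 75 77 76 74]
side 0.06 [313.3 196.2] 306 [80 77 77 78 81 75 81 82 78 77 77 78 80 80 79]
side 0.08 [313.1 201. ] 306 [78 80 81 80 78 80 81 80 78 78 76 78 76 80 80]
```

```bash
python3 -m creep '[{"x":0,"y":0,"z":-0.16,"wx":0,"wy":0,"wz":0},{"x":-0.1,"y":0,"z":0,"wx":0,"wy":0,"wz":0},{"x":0,"y":0,"z":0,"wx":0,"wy":0,"wz":0}]'|grep -E "pos|for"; python3 -m creep '[{"x":-0.1,"y":0,"z":0,"wx":0,"wy":0,"wz":0},{"x":0,"y":0,"z":0,"wx":0,"wy":0,"wz":0}]'|grep -E "pos|for"
```

```text
tcp_pos: [0.6465, 0.1282, 0.1281]
contact_force: [-1.7, -0.4, 5.3]
finger_force: 20.0
tcp_pos: [0.647, 0.1283, 0.1281]
contact_force: [-4.5, -1.1, 6.8]
finger_force: 20.0
```

```bash
python3 -m creep '[{"x":0.1,"y":0,"z":-0.06,"wx":0,"wy":0,"wz":0},{"x":0,"y":0,"z":0,"wx":0,"wy":0,"wz":0}]'|grep -E "pos|for"; python3 -m creep '[{"x":0,"y":0,"z":0,"wx":0,"wy":0,"wz":0},{"x":0,"y":0,"z":0,"wx":0,"wy":0,"wz":0},{"x":0,"y":0,"z":0,"wx":0,"wy":0,"wz":0},{"x":0,"y":0,"z":0,"wx":0,"wy":0,"wz":0}]' 0.6
```

```text
tcp_pos: [0.6464, 0.1282, 0.1284]
contact_force: [-0.3, -0.7, -1.3]
finger_force: 20.0
t: 21.45
tcp_pos: [0.6464, 0.1282, 0.1286]
tool_rot: [-0.076, 0.997, 0.0, -0.0]
contact_force: [0.5, -0.0, -1.2]
opening: 0.796
finger_force: 0.0
```

```bash
python3 -m creep '[{"x":0,"y":0,"z":-1,"wx":0,"wy":0,"wz":0},{"x":0,"y":0,"z":-2,"wx":0,"wy":0,"wz":0},{"x":0,"y":0,"z":-4,"wx":0,"wy":0,"wz":0},{"x":0,"y":0,"z":-5,"wx":0,"wy":0,"wz":0},{"x":3,"y":0,"z":-3,"wx":0,"wy":0,"wz":0},{"x":5,"y":0,"z":0,"wx":0,"wy":0,"wz":0},{"x":0,"y":0,"z":0,"wx":0,"wy":0,"wz":0},{"x":0,"y":0,"z":0,"wx":0,"wy":0,"wz":0}]'; python3 - <<'E'
from h import *
P={n:viewer.grab_frame(n) for n in("scene","side","wrist")}
D=np.array([.6464,.1282,.172]);F=D+[0,0,.008]
for n in P:
    print(n,"pred face",proj(P[n],F).round(1)[0],"dial",proj(P[n],D).round(1)[0])
    for q in viewer.trace("dial",P[n])[:5]:
        r=np.argwhere(q["region"]);print("  ",np.round(q["position"],1),round(q["confidence"],2),r.min(0),r.max(0),len(r))
    for t in("bung_a",): 
        for q in viewer.trace(t,P[n])[:3]: print("  ",t,np.round(q["position"],1),round(q["confidence"],2))
# face disc ellipse tests: brightness on the predicted disc and just outside
for n in("scene","side","wrist"):
    g=cv2.cvtColor(P[n]["pixels"],cv2.COLOR_BGR2GRAY)
    for ang in range(0,360,45):
        v=[];
        for r in np.arange(.012,.033,.002):
            u=proj(P[n],F+[r*np.cos(np.radians(ang)),r*np.sin(np.radians(ang)),0])[0]; c,rw=int(round(u[0])),int(round(u[1])); v.append(int(g[rw,c]) if 0<=rw<420 and 0<=c<560 else -1)
        print(n,ang,v)
E
```

```text
t: 22.45
tcp_pos: [0.5679, 0.1161, 0.2795]
tool_rot: [-0.076, 0.997, 0.0, 0.001]
contact_force: [0.0, 0.7, 1.2]
opening: 0.798
finger_force: 0.0
scene pred face [330.9 236.4] dial [330.6 238.6]
   [329.1 237.1] 0.79 [230 321] [246 338] 224
   [190.5 174.2] 0.61 [166 183] [188 219] 153
   [109.6 286.8] 0.55 [275  96] [307 138] 298
   [290.4 216.6] 0.51 [210 276] [232 304] 552
   [219.  214.6] 0.47 [208 209] [220 224] 105
   bung_a [358.2 241.7] 0.6
   bung_a [412. 236.] 0.5
side pred face [314.9 167.8] dial [314.8 170. ]
   [203.6 333.7] 0.79 [306 189] [347 217] 350
   [313.5 172.9] 0.74 [166 308] [194 320] 136
   [400.9 346.7] 0.74 [318 391] [359 409] 361
   [269.9 289. ] 0.56 [278 260] [319 292] 243
   bung_a [288.8 141.7] 0.56
   bung_a [306.4 163.5] 0.4
wrist pred face [281.7 288.1] dial [281.7 284. ]
   [23.8 23.3] 0.62 [0 0] [43 51] 1713
   [280.8 276.1] 0.57 [235 257] [292 304] 1553
   bung_a [345.  273.4] 0.54
   bung_a [361.6 230.5] 0.43
scene 0 [175, 189, 189, 154, 154, 122, 134, 134, 132, 132, 120]
scene 45 [171, 178, 178, 182, 163, 163, 173, 173, 190, 190, 190]
scene 90 [2
[... 667 characters left out ...]
5, 94, 94, 78, 85, 85, 82]
side 225 [149, 149, 155, 155, 137, 112, 112, 67, 70, 70, 70]
side 270 [148, 148, 122, 122, 122, 92, 92, 92, 73, 73, 73]
side 315 [145, 127, 127, 122, 122, 110, 110, 118, 115, 127, 126]
wrist 0 [61, 67, 68, 74, 81, 88, 97, 70, 59, 58, 55]
wrist 45 [56, 63, 65, 64, 70, 75, 79, 81, 96, 100, 101]
wrist 90 [208, 209, 205, 198, 177, 172, 154, 155, 154, 112, 113]
wrist 135 [215, 209, 186, 197, 191, 172, 147, 179, 181, 179, 179]
wrist 180 [215, 215, 213, 216, 204, 172, 126, 98, 95, 114, 121]
wrist 225 [210, 212, 215, 212, 212, 167, 132, 94, 96, 110, 111]
wrist 270 [209, 208, 185, 163, 188, 171, 169, 177, 178, 179, 175]
wrist 315 [53, 50, 55, 58, 66, 68, 68, 69, 73, 72, 75]
```

```bash
python3 -c "
from bench import manip
print(manip.close_job())"
```

```text
the job is handed in; nothing more can be done
None
```

The dial thermometer is out of the flask and hanging by its collar at the back of notch0, dial on top and, going by the camera readings, stem plumb. The arm is clear and the job is handed in at about 22.6 s; no verdict came back, and I didn't check afterwards that the bench items were unmoved.

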